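Strip a stacked headset bearing and lay its parts out for overhaul

ROBOT

A 6-joint arm with a two-finger parallel gripper is mounted at the origin on the work surface. World frame = base frame: x ahead of the robot, y to its left, z up, the work surface at z = 0. Lengths are in m, angles in rad, forces in N, time in s.
With the tool pointing down it reaches from about 0.375 to 0.9 m from the base axis. Payload 3.1 kg.
Tool frame: the origin (TCP) lies between the finger pads; the fingertips stand 25 mm ahead of it and the grasp point (between the pads) lies 6 mm ahead of it; x points along the fingers, y is the direction in which the jaws open and shut, and the axes are right-handed (so a half turn about x gives the same grasp; the last joint's range is limited). The gripper opens to 85 mm and grips with 20 to 120 N. Pads are 22 mm wide; open, the fingers measure 114 mm over their backs; the gripper's body (76 mm by 85 mm) begins 54 mm behind the grasp point. The pads swing forward as they close: fully open they stand 13 mm farther back than shut.
Start: joints at [1.042, 0.527, 1.433, -0, 1.181, -0.178], TCP at [0.214, 0.587, 0.256] pointing down, gripper open.
Joint ranges: [-3.08, 3.08], [-0.75, 2.2], [0.22, 2.44], [-1.43, 4.57], [0, 2.65], [-2.85, 2.85]. Speed limits (rad/s): [2.79, 2.79, 3.14, 3.14, 3.14, 3.14].

INTERFACE

Orientations are given as a unit quaternion [x, y, z, w].
In Python, from station import manip, viewer, workorder gives the robot as it stands.
- The arm moves only by the shell command python3 -m crank 'ROWS' [FORCE]. ROWS is JSON, one flat list of numbers, 5 for each row, row after row: the opening, from 0 (shut) to 1 (fully open), then the shift along the world's x, y, z in mm, then the turn about the world's z in rad. A call has 1 to 10 rows; each row is the pose to reach, as a shift and turn from the pose commanded when the call began; what a row does not reach only later rows make up. A row lasts 1/8 s, in which the tool goes at most 62.5 mm and 10.7 degrees, less where a joint would pass 70% of its speed; a pose out of reach is approached as far as the arm can. A call with a gripper value outside its range is refused whole. The fingers move at their own pace and stop on an object; FORCE is the grip in N (left out, the last holds). Time passes only in rows, so rows that repeat a pose let the fingers close. It gives the time, the measured TCP pose, the force and the opening at its end, in the units of the state.
- manip.sense(): the state, without advancing time (a new reading comes with each control period).
- viewer.snapshot(name): name is "scene" or "top" or "wrist"; returns a dict with "img" (384x512x3 uint8, red, green, blue), "range_z" (384x512 float32, m along the optical axis (not along the pixel's ray), 0 where there is no reading), "fx", "fy", "cx", "cy" (pixels), "origin" and "attitude" of the camera in the world. Camera axes: x right, y down, z forward; pixel columns grow to the right and rows downward; lengths in m; the calibration is good to about 2 mm. The wrist camera is an equidistant fisheye: a pixel r from the principal point sees the ray r / f radians off the axis. A picture is of the moment at which its call begins.
- workorder.sign_off(): hands the job in, once; it reports no verdict.
The state is a dict: "t": time; "q": joint angles; "qd": joint speeds; "tau": joint torques, N m; "tcp_pos": TCP position; "tool_rot": TCP orientation; "force": force on the tool from outside, world axes, zero at the start; "ft_torque": the same for the moment, N m; "finger_gap": opening from 0.0 (shut) to 1.0 (fully open).
Only numpy, scipy, OpenCV 4.12 (cv2) and the standard library are available. Lean on these libraries where they do the work, as an engineer would, in place of code of your own. Each camera call takes 0.05 s, during which the arm holds its last target.

TASK

Take the stacked steering bearing apart from the top down, one part at a time, and lay it out for overhaul: the hex locknut in the red-rimmed magnetic dish, then the steel cone on the white inspection tile, then the ball cage in the green wash pan, and last the bronze cup on the wooden drift block, centred over its hole so that the drift can pass. Set every part down in the middle of its place, flat and the same way up as it was in the stack, without dropping it. Leave the oil can and the bell standing where they are.

Things in the scene. Friction and masses are not known exactly. Their poses are not given: they have to be found in the camera images.
- nut_mid (a point): Hexagonal locknut, yellow zinc plated, 32 mm across flats, 12 mm high, 24 mm bore, about 50 g; lies loose and flat on the cone, at the top of the stack (total stack height 57 mm). Point: on its axis, half-way up. z up along the bore; its x axis points square to one of the flats (the other flats follow every 60 degrees).
- cone_mid (a point): Grey steel bearing cone, a ring 42 mm across, 16 mm high in all, about 90 g. Below it has a 27 mm spigot 3 mm high, which sits loosely in the bore of the ball cage, so 13 mm of it stand free above the cage; by itself it stands on the spigot. Second from the top, under the nut. Point: on its axis, half-way up its 16 mm. z up.
- cage_mid (a point): Black ball cage with bright balls in its top, a ring 52 mm across, 32 mm bore, 13 mm high, about 60 g. Its lowest 3 mm (48 mm across) sit loosely inside the lip of the bronze cup, so 10 mm of it stand free above the cup's rim. Third from the top. Point: on its axis, half-way up its 13 mm. z up.
- cup_mid (a point): Bronze headset cup, 62 mm across, 22 mm high, about 160 g: foot 52 mm across and 6 mm high, above that the 62 mm body, at the top a lip 3 mm high and 4 mm wide; 28 mm bore. Bottom of the stack, stands on the bench, lip up. Point: on its axis, half-way up. z up.
- dish_floor (a point): Magnetic parts dish (place of the locknut), a round grey steel bowl with a red rim, 146 mm across the rim, 18 mm high, walls flaring from a flat floor about 106 mm across. Fixed. It pulls on nothing noticeably. Point: centre of its inner floor, 4 mm above the bench. z up.
- tile_top (a point): White glazed inspection tile (place of the cone), 130 x 130 mm, 8 mm thick, flat. Fixed. Point: centre of its top face. z up, x and y along its sides.
- pan_floor (a point): Green enamel wash pan with dark drain dots in its floor (place of the ball cage), open rectangular pan, 150 mm along its x, 130 mm along its y, 26 mm high, walls 3 mm thick. Fixed. Point: centre of its inner floor, 3 mm above the bench. z up.
- block_top (a point): Drift block (place of the bronze cup), light wooden block 120 x 120 mm, 30 mm high, with a 27 mm hole right through its middle. Fixed. Point: centre of its top face, on the hole's axis. z up, x and y along its sides.
- oilcan_mid (a point): Bystander, leave alone: loose squat blue enamel oil can, body 72 mm across, its brass spout rises along its x axis to 55 mm from the axis and 107 mm above the bench, small handle on the other side. Point: on its axis, 35 mm above its foot. z up.
- bell_mid (a point): Bystander, leave alone: loose chrome bicycle bell with a red push button on top, 57 mm across, 41 mm high. Point: on its axis, 20 mm above its foot. z up.
Mind the look-alikes: they are no part of the job. Leave any blue or yellow look-alike of the part that bears cage_mid alone.

How it is judged:
By the outcome, as a careful person would: the job done as asked, in the order asked, and still so for the second after the job is handed in, with the robot touching nothing.
It also fails if it takes over 93 s, if anything falls off the work surface, if the arm or the gripper's body presses on something with over 40 N, if the wrist force passes 120 N, or if a joint passes its speed limit or range.

## Working session

There is one attempt and no reset: what is moved stays moved. The work goes in short steps, Python scripts to look and compute and a shell command to move; the robot and the scene stay as the last step left them, time stands still between calls to the robot, and variables do not carry over. Pictures are saved under pics/ and viewed, and the job is handed in when it is done.

```bash
ls -la; mkdir -p pics; python3 - <<'E'
from station import manip, viewer, workorder
import cv2,numpy as np
s=manip.sense(); print({k:np.round(v,3).tolist() for k,v in s.items()})
for n in ("scene","top"):
    d=viewer.snapshot(n); np.savez(f"pics/{n}0.npz",**d); cv2.imwrite(f"pics/{n}0.png",d["img"][:,:,::-1])
    print(n,d["fx"],d["fy"],d["cx"],d["cy"],d["origin"],d["attitude"],(d["range_z"]>0).mean())
E
```

```text
total 12
drwxr-xr-x  3 agent agent 4096 Dec  7 15:01 .
drwxr-xr-x 23 root  root  4096 Dec  7 15:01 ..
drwxr-xr-x  2 agent agent 4096 Dec  7 15:01 pics
{'t': 0.0, 'q': [1.043, 0.529, 1.434, 0.0, 1.181, -0.179], 'qd': [-0.001, 0.0, -0.001, -0.001, -0.001, 0.0], 'tau': [0.0, -44.235, -17.802, -0.0, 0.008, -0.0], 'tcp_pos': [0.214, 0.587, 0.255], 'tool_rot': [0.122, 0.697, -0.124, 0.696], 'force': [-1.236, -0.201, 0.321], 'ft_torque': [0.042, -0.063, 0.034], 'finger_gap': 0.998}
scene 415.23521671660643 415.23521671660643 250.894264702232 200.0266334031224 [1.11578801 0.21811386 0.86416692] [ 0.53206768  0.78952399 -0.25212292 -0.17317586] 0.9958343505859375
top 400.44413122271766 400.44413122271766 255.54881914574332 194.92484122755977 [ 0.48658088 -0.00198459  1.25577782] [ 0.70712586 -0.70575304  0.02161027 -0.0376651 ] 0.9959157307942709
```

View pics/top0.png

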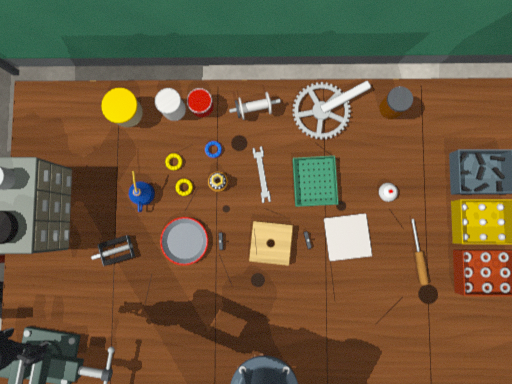

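View pics/scene0.png

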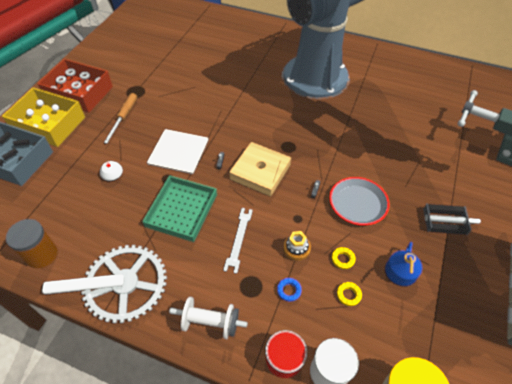

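```bash
cat > h.py <<'E'
import numpy as np,cv2
from scipy.spatial.transform import Rotation as R
def load(n): return dict(np.load(n))
def cast(d,u,v,z):
    ray=R.from_quat(d["attitude"]).apply(np.array([(u-d["cx"])/d["fx"],(v-d["cy"])/d["fy"],1.0]))
    o=d["origin"]; return o+ray*(z-o[2])/ray[2]
def cloud(d):
    v,u=np.mgrid[:384,:512]; Z=d["range_z"]
    P=np.stack([(u-d["cx"])/d["fx"]*Z,(v-d["cy"])/d["fy"]*Z,Z],-1).reshape(-1,3)
    return (R.from_quat(d["attitude"]).apply(P)+d["origin"]).reshape(384,512,3)
E
python3 - <<'E'
from h import *
t=load("pics/top0.npz");s=load("pics/scene0.npz")
for n,d,(x,y,w,h) in (("top",t,(120,130,120,90)),("scene",s,(250,210,120,90))):
    im=d["img"][y:y+h,x:x+w,::-1]; cv2.imwrite(f"pics/z_{n}.png",cv2.resize(im,None,fx=6,fy=6,interpolation=cv2.INTER_CUBIC))
P=cloud(t); Ps=cloud(s)
print("bench z",np.median(P[300:340,300:330,2]),np.median(Ps[120:140,260:280,2]) )
hsv=cv2.cvtColor(t["img"],cv2.COLOR_RGB2HSV)
for nm,(u,v) in dict(stack=(218,181),dish=(185,240),tile=(348,237),pan=(316,181),block=(285,243),can=(140,193),bell=(388,192)).items():
    print(nm,np.round(P[v,u],3),hsv[v,u])
E
```

```text
bench z 0.00033266215129845733 -2.556110557955238e-05
stack [ 0.636  0.146 -0.   ] [ 12 161  57]
dish [0.45  0.247 0.002] [105  17 177]
tile [ 0.462 -0.259  0.009] [ 15  13 237]
pan [ 0.636 -0.163  0.004] [ 76 134 160]
block [ 0.443 -0.064  0.029] [ 20 114 228]
can [0.592 0.373 0.062] [  5  46 105]
bell [ 0.598 -0.377  0.035] [  3  21 226]
```

```bash
python3 - <<'E'
from h import *
t=load("pics/top0.npz")
hsv=cv2.cvtColor(t["img"],cv2.COLOR_RGB2HSV)
def comp(m,u,v,z,nm):
    n,l,st,c=cv2.connectedComponentsWithStats(m.astype(np.uint8))
    # nearest comp with area>30
    k=min([i for i in range(1,n) if st[i,4]>30],key=lambda i:np.hypot(*(c[i]-[u,v])))
    cnt=max(cv2.findContours((l==k).astype(np.uint8),cv2.RETR_EXTERNAL,cv2.CHAIN_APPROX_NONE)[0],key=len)
    rr=cv2.minAreaRect(cnt); 
    p=cast(t,rr[0][0],rr[0][1],z)
    bx=np.array([cast(t,*q,z)[:2] for q in cv2.boxPoints(rr)])
    e=bx[1]-bx[0]
    print(nm,st[k],"rect",np.round(rr[0],1),"w",np.round(p,4),"sizes",np.linalg.norm(bx[1]-bx[0]).round(3),np.linalg.norm(bx[2]-bx[1]).round(3),"ang",np.degrees(np.arctan2(e[1],e[0])).round(1))
H,S,V=hsv[...,0],hsv[...,1],hsv[...,2]
comp((S<40)&(V>180),348,237,.008,"tile")
comp((H>65)&(H<90)&(S>80),316,181,.026,"pan")
comp(((H<8)|(H>172))&(S>110)&(V>90),185,240,.018,"dish")
comp((H>12)&(H<28)&(V>175)&(S>50),271,243,.03,"block")
comp((H>100)&(H<125)&(S>120),140,193,.05,"can")
comp((S<60)&(V>150),388,192,.02,"bell")
E
```

```text
tile [ 324  214   48   47 1817] rect [347.4 237. ] w [ 0.4616 -0.2571  0.008 ] sizes 0.132 0.132 ang -82.7
pan [ 293  156   46   50 2041] rect [315.1 181. ] w [ 0.6333 -0.1573  0.026 ] sizes 0.133 0.151 ang -86.4
dish [160 217  49  49 295] rect [184. 241.] w [0.4477 0.2467 0.018 ] sizes 0.149 0.147 ang -89.9
block [ 249  221   43   45 1548] rect [270.4 243. ] w [ 0.4431 -0.0196  0.03  ] sizes 0.123 0.121 ang -5.8
can [129 182  26  29 415] rect [140.3 193.8] w [0.5912 0.3765 0.05  ] sizes 0.079 0.075 ang -44.2
bell [379 183  18  19 249] rect [387.3 192.3] w [ 0.5991 -0.379   0.02  ] sizes 0.053 0.054 ang -45.3
```

```bash
sleep 1; ls pics
```

```text
scene0.npz
scene0.png
top0.npz
top0.png
z_scene.png
z_top.png
```

View pics/z_top.png

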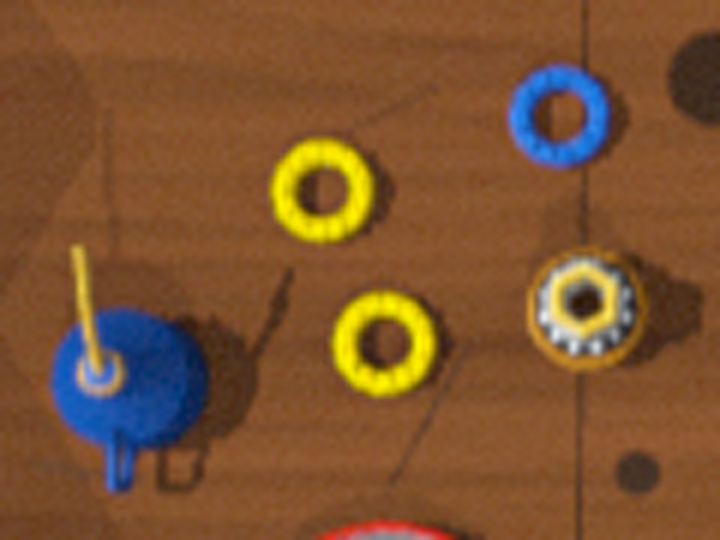

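View pics/z_scene.png

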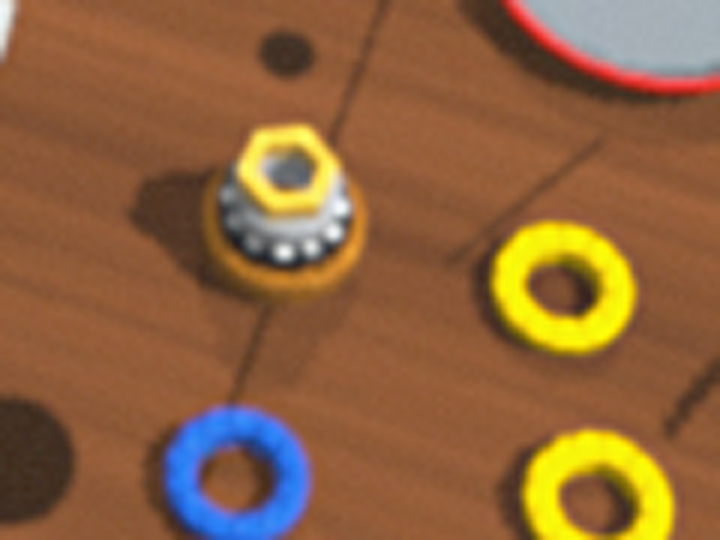

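```bash
python3 - <<'E'
from h import *
from station import manip
t=load("pics/top0.npz");s=load("pics/scene0.npz")
def un(x,y,ox,oy): return (x+.5)/6-.5+ox,(y+.5)/6-.5+oy
for nm,d,o,q in (("top nut top",t,(120,130),(583,298,.057)),("top cup",t,(120,130),(585,310,.020)),
  ("scene nut",s,(250,210),(288,169,.057)),("scene cup",s,(250,210),(286,233,.022))):
    print(nm,np.round(cast(d,*un(q[0],q[1],*o),q[2]),4))
r=R.from_quat(manip.sense()["tool_rot"]).as_matrix(); print(r.round(3))
# block hole top & scene; other places in scene
hsv=cv2.cvtColor(t["img"],cv2.COLOR_RGB2HSV)
g=t["img"].sum(2)[230:256,258:284]; m=(g<200); yy,xx=np.nonzero(m); print(len(xx),xx.mean()+258,yy.mean()+230, cast(t,xx.mean()+258,yy.mean()+230,.03))
hs=cv2.cvtColor(s["img"],cv2.COLOR_RGB2HSV);H,S,V=[hs[...,i] for i in range(3)]
def c(m,u,v,z,nm):
    n,l,st,ce=cv2.connectedComponentsWithStats(m.astype(np.uint8))
    k=min([i for i in range(1,n) if st[i,4]>30],key=lambda i:np.hypot(*(ce[i]-[u,v])))
    cnt=max(cv2.findContours((l==k).astype(np.uint8),cv2.RETR_EXTERNAL,cv2.CHAIN_APPROX_NONE)[0],key=len)[:,0]
    w=np.array([cast(s,*p,z)[:2] for p in cnt],np.float32); rr=cv2.minAreaRect(w); print(nm,st[k],np.round(rr[0],4),np.round(rr[1],4),round(rr[2],1))
c((S<45)&(V>180),178,150,.008,"tile")
c((H>60)&(H<95)&(S>80),180,207,.026,"pan(top, rim)")
c(((H<8)|(H>172))&(S>110)&(V>90),359,200,.018,"dish")
c((H>12)&(H<28)&(V>190)&(S>50),261,165,.03,"block")
E
```

```text
top nut top [0.6347 0.1428 0.057 ]
top cup [0.633  0.1462 0.02  ]
scene nut [0.635  0.1419 0.057 ]
scene cup [0.6415 0.1468 0.022 ]
[[-0.001  0.343  0.939]
 [-0.002  0.939 -0.343]
 [-1.    -0.002 -0.   ]]
37 270.2432432432432 242.75675675675674 [ 0.44374314 -0.01907243  0.03      ]
tile [ 147  130   61   43 1725] [ 0.4623 -0.2583] [0.1333 0.1344] 7.0
pan(top, rim) [ 143  176   73   65 2962] [ 0.6401 -0.1562] [0.1588 0.1388] 3.2
dish [329 177  61  49 453] [0.4495 0.2466] [0.148  0.1516] 22.2
block [ 230  142   61   51 1702] [ 0.447  -0.0191] [0.1293 0.1298] 84.1
```

```bash
python3 -m crank '[1,60,-60,0,0, 1,110,-105,0,0, 1,160,-150,0,0, 1,200,-195,0,0, 1,240,-240,0,0.1, 1,280,-285,0,0.2, 1,320,-330,0,0.3, 1,360,-370,0,0.35, 1,390,-410,0,0.35, 1,420,-444,0,0.35]' 30; python3 - <<'E'
from station import manip, viewer
from h import *
d=viewer.snapshot("wrist"); np.savez("pics/w1.npz",**d); cv2.imwrite("pics/w1.png",d["img"][:,:,::-1])
s=manip.sense(); print(s["t"],s["tcp_pos"],R.from_quat(s["tool_rot"]).as_matrix().round(3).tolist(),d["fx"],d["cx"],d["cy"],d["origin"],R.from_quat(d["attitude"]).as_matrix().round(3))
E
```

```text
t: 1.35
tcp_pos: [0.6353, 0.1407, 0.2557]
tool_rot: [0.0, 0.707, -0.001, 0.707]
force: [-0.1, 1.0, 0.2]
finger_gap: 0.995
1.4 [0.64014225 0.13555298 0.25580688] [[0.005, 0.005, 1.0], [-0.004, 1.0, -0.005], [-1.0, -0.004, 0.005]] 297.3186396354542 251.9240275453756 186.95342291824102 [0.55339634 0.140907   0.37255848] [[ 0.001  0.949  0.315]
 [ 1.    -0.001 -0.   ]
 [-0.     0.315 -0.949]]
```

View pics/w1.png

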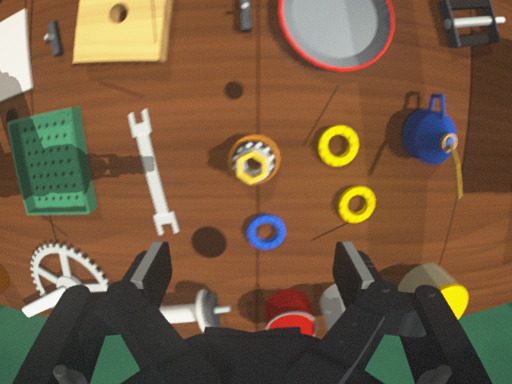

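```bash
cat >> h.py <<'E'
def fray(d,u,v):
    a=(u-d["cx"])/d["fx"]; b=(v-d["cy"])/d["fy"]; r=np.hypot(a,b); k=np.sin(r)/r if r>1e-9 else 1
    return R.from_quat(d["attitude"]).apply([a*k,b*k,np.cos(r)])
def fcast(d,u,v,z):
    ray=fray(d,u,v); o=d["origin"]; return o+ray*(z-o[2])/ray[2]
def rect(d,c,z,half,n):  # top-down view of plane z of the fisheye picture
    xs=c[0]+np.linspace(half,-half,n); ys=c[1]+np.linspace(half,-half,n)
    Rt=R.from_quat(d["attitude"]).as_matrix()
    X,Y=np.meshgrid(xs,ys,indexing="ij"); P=np.stack([X,Y,np.full_like(X,z)],-1)-d["origin"]; P=P@Rt
    th=np.arctan2(np.hypot(P[...,0],P[...,1]),P[...,2]); ph=np.arctan2(P[...,1],P[...,0])
    u=(d["cx"]+d["fx"]*th*np.cos(ph)).astype(np.float32); v=(d["cy"]+d["fy"]*th*np.sin(ph)).astype(np.float32)
    return cv2.remap(d["img"],u,v,cv2.INTER_CUBIC)
E
python3 - <<'E'
from h import *
from station import manip, viewer
d=viewer.snapshot("wrist"); np.savez("pics/w2.npz",**d)
s=manip.sense(); print(s["t"],s["tcp_pos"])
im=d["img"]; hsv=cv2.cvtColor(im,cv2.COLOR_RGB2HSV); print(hsv[176,256-1:262],hsv[168,250])
cv2.imwrite("pics/w2z.png",cv2.resize(im[120:210,200:320,::-1],None,fx=6,fy=6,interpolation=cv2.INTER_CUBIC))
cv2.imwrite("pics/w2r.png",rect(d,(.635,.143),.057,.05,500)[:,:,::-1])
E
```

```text
1.45 [0.63772086 0.13826699 0.25563239]
[[ 16 184 179]
 [ 17 180 184]
 [ 19 184 219]
 [ 23 180 243]
 [ 26 176 248]
 [ 24 181 244]
 [ 20 182 224]] [ 28 170 248]
```

View pics/w2r.png

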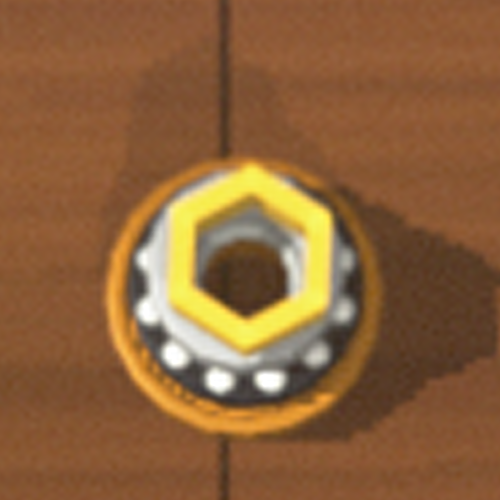

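```bash
python3 -m crank '[0.5,0,0,-60,-0.03, 0.5,0,0,-110,-0.03, 0.5,0,0,-145,-0.03, 0.5,0,0,-160,-0.03, 0.5,0,0,-160,-0.03, 0.5,0,0,-160,-0.03]'; python3 - <<'E'
from h import *
from station import manip, viewer
for n in ("wrist","scene"):
    d=viewer.snapshot(n); np.savez(f"pics/{n}3.npz",**d); cv2.imwrite(f"pics/{n}3.png",d["img"][:,:,::-1])
s=manip.sense(); print(s["t"],s["tcp_pos"],s["force"],s["finger_gap"])
im=d["img"];cv2.imwrite("pics/s3z.png",cv2.resize(im[170:290,230:390,::-1],None,fx=5,fy=5,interpolation=cv2.INTER_CUBIC))
E
```

```text
t: 2.2
tcp_pos: [0.6353, 0.1435, 0.098]
tool_rot: [0.011, 0.706, -0.01, 0.708]
force: [-0.1, -0.2, 0.4]
finger_gap: 0.5
2.3 [0.6353388  0.14331354 0.09824136] [-0.39867074 -0.60423991  0.78270229] 0.4985031730633311
```

View pics/wrist3.png

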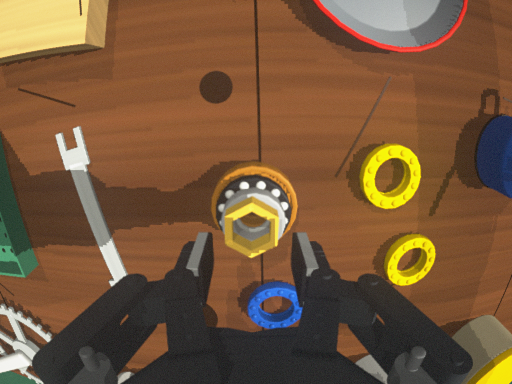

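View pics/s3z.png

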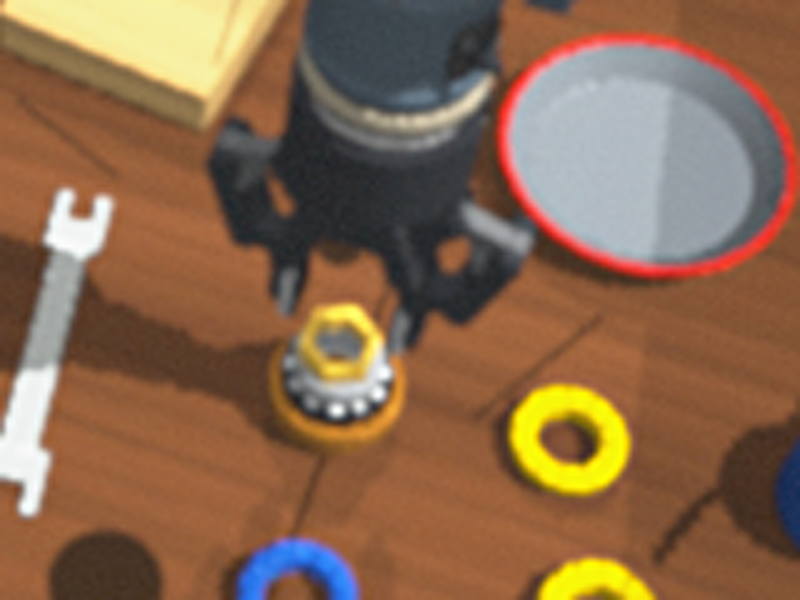

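```bash
cat >> h.py <<'E'
def fcloud(d):
    v,u=np.mgrid[:384,:512]; a=(u-d["cx"])/d["fx"]; b=(v-d["cy"])/d["fy"]; r=np.hypot(a,b)+1e-9
    k=np.tan(r)/r; Z=d["range_z"]
    return (np.stack([a*k*Z,b*k*Z,Z],-1).reshape(-1,3)@R.from_quat(d["attitude"]).as_matrix().T+d["origin"]).reshape(384,512,3)
E
python3 - <<'E'
from h import *
d=load("pics/wrist3.npz"); P=fcloud(d)
for nm,sl in (("L",(slice(225,300),slice(150,214))),("R",(slice(225,300),slice(290,350)))):
    q=P[sl].reshape(-1,3); k=(q[:,2]>.03)&(abs(q[:,1]-.143)<.045)&(abs(q[:,0]-.635)<.02); q=q[k]
    print(nm,len(q),np.percentile(q,[1,10,50,90,99],axis=0).round(4))
print("nut",P[250,237],P[208,250],P[172,250])
img=rect(d,(.634,.143),.057,.04,400); cv2.imwrite("pics/w3r.png",img[:,:,::-1])
h=cv2.cvtColor(img,cv2.COLOR_RGB2HSV); m=((h[...,0]>20)&(h[...,0]<32)&(h[...,1]>100)&(h[...,2]>215)).astype(np.uint8)
c=max(cv2.findContours(m,cv2.RETR_EXTERNAL,cv2.CHAIN_APPROX_NONE)[0],key=len); hl=cv2.convexHull(c); 
(a,b),r=cv2.minEnclosingCircle(hl); rr=cv2.minAreaRect(hl); M=cv2.moments(hl)
print((a,b),r*.2,rr, M["m10"]/M["m00"],M["m01"]/M["m00"], "world",.634-(M["m01"]/M["m00"]-199.5)*.0002,.143-(M["m10"]/M["m00"]-199.5)*.0002, cv2.approxPolyDP(hl,8,True)[:,0].tolist())
E
```

```text
L 2736 [[0.6167 0.1027 0.0772]
 [0.621  0.1086 0.0864]
 [0.6229 0.1182 0.1118]
 [0.6336 0.1223 0.1292]
 [0.6429 0.1244 0.1388]]
R 2640 [[0.618  0.1636 0.0777]
 [0.6226 0.1648 0.0866]
 [0.6242 0.1693 0.1114]
 [0.635  0.1779 0.1292]
 [0.6441 0.1828 0.1388]]
nut [ 0.68114323  0.12962514 -0.00194441] [0.61901075 0.14286901 0.05578178] [0.60764    0.1430099  0.01943609]
(197.9915313720703, 204.48304748535156) 18.14302673339844 ((176.4617156982422, 235.68051147460938), (181.39065551757812, 86.0399169921875), 34.59229278564453) 179.95531185355208 231.3526027940718 world 0.6276294794411856 0.14690893762928958 [[124, 152], [274, 254], [192, 295], [120, 249]]
```

View pics/w3r.png

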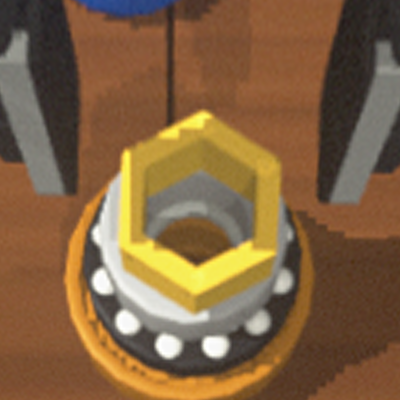

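```bash
python3 -m crank '[0.5,-1,0,-20,-0.02, 0.5,-1,0,-27,-0.02, 0.5,-1,0,-27,-0.02, 0.2,-1,0,-27,-0.02, 0.2,-1,0,-27,-0.02, 0.2,-1,0,-27,-0.02]' 35; python3 - <<'E'
from h import *
from station import manip, viewer
for n in ("wrist","scene"):
    d=viewer.snapshot(n); np.savez(f"pics/{n}4.npz",**d)
    im=d["img"];c=im[170:290,230:390] if n=="scene" else im[160:280,180:340]
    cv2.imwrite(f"pics/{n}4z.png",cv2.resize(c[:,:,::-1],None,fx=4,fy=4,interpolation=cv2.INTER_CUBIC))
s=manip.sense(); print(s["t"],s["tcp_pos"],s["force"],s["finger_gap"])
E
```

```text
t: 3.05
tcp_pos: [0.6338, 0.1432, 0.0702]
tool_rot: [0.018, 0.706, -0.018, 0.707]
force: [0.1, 0.4, 2.8]
finger_gap: 0.366
3.15 [0.63383023 0.14317956 0.0701582 ] [ 0.29103745 -0.21295073  4.91933515] 0.36138186465680416
```

View pics/wrist4z.png

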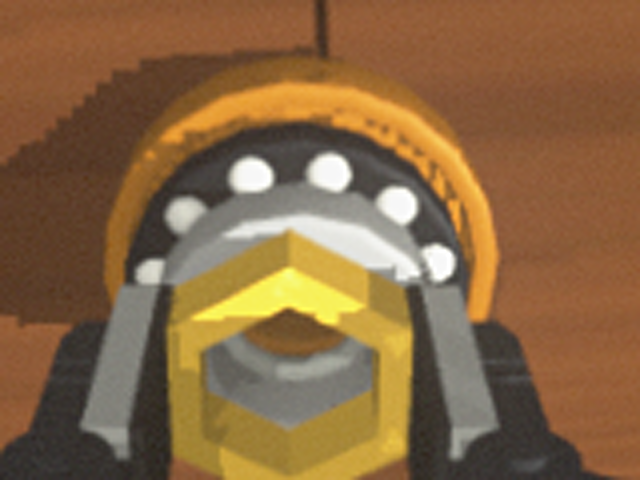

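View pics/scene4z.png

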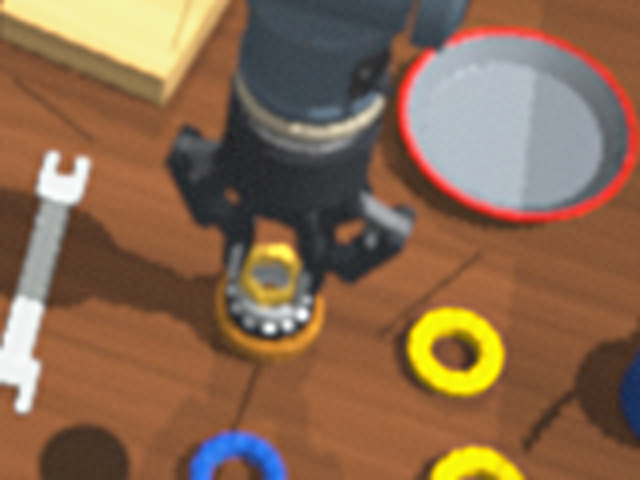

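```bash
python3 -m crank '[0.2,0,0,1,0, 0.2,0,0,2,0, 0.2,0,0,8,0, 0.2,0,0,20,0, 0.2,0,0,40,0, 0.2,0,0,40,0]' 35; python3 - <<'E'
from h import *
from station import manip, viewer
for n in ("wrist","scene"):
    d=viewer.snapshot(n); np.savez(f"pics/{n}5.npz",**d)
    im=d["img"];c=im[170:290,230:390] if n=="scene" else im[160:280,180:340]
    cv2.imwrite(f"pics/{n}5z.png",cv2.resize(c[:,:,::-1],None,fx=4,fy=4,interpolation=cv2.INTER_CUBIC))
s=manip.sense(); print(s["t"],s["tcp_pos"],s["force"],s["finger_gap"])
E
```

```text
t: 3.9
tcp_pos: [0.635, 0.1433, 0.1122]
tool_rot: [0.018, 0.705, -0.017, 0.709]
force: [-0.1, 0.2, 0.1]
finger_gap: 0.359
4.0 [0.63342741 0.14319242 0.11018883] [-0.27858544 -0.45859929 -1.46224866] 0.3628427016328593
```

View pics/wrist5z.png

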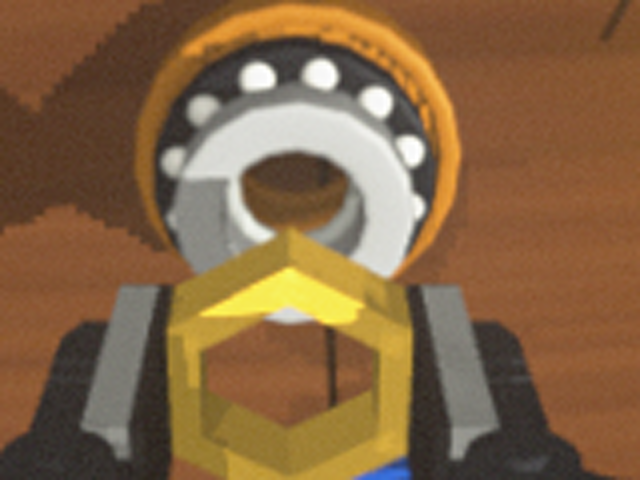

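View pics/scene5z.png

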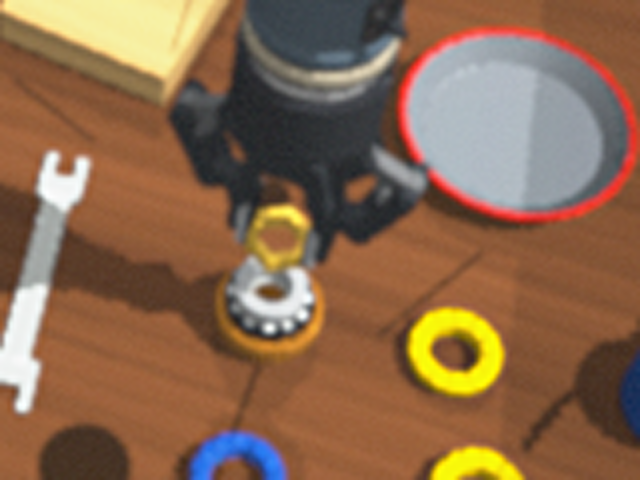

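```bash
python3 -m crank '[0.2,-30,17,0,0, 0.2,-75,42,0,0, 0.2,-120,67,0,0, 0.2,-160,89,0,0, 0.2,-185,103,0,0, 0.2,-185,103,-30,0, 0.2,-185,103,-50,0, 0.2,-185,103,-50,0, 0.2,-185,103,-50,0]' 35; python3 - <<'E'
from h import *
from station import manip, viewer
for n in ("wrist","scene","top"):
    d=viewer.snapshot(n); np.savez(f"pics/{n}6.npz",**d)
    im=d["img"]; cv2.imwrite(f"pics/{n}6.png",im[:,:,::-1])
s=manip.sense(); print(s["t"],s["tcp_pos"],s["force"],s["finger_gap"])
E
```

```text
t: 5.12
tcp_pos: [0.4484, 0.2462, 0.0596]
tool_rot: [0.018, 0.707, -0.018, 0.707]
force: [-0.9, 0.5, -0.2]
finger_gap: 0.358
5.275 [0.44871788 0.24618515 0.06004995] [-0.18153481  0.35750248 -0.8637524 ] 0.3637809021319963
```

View pics/wrist6.png

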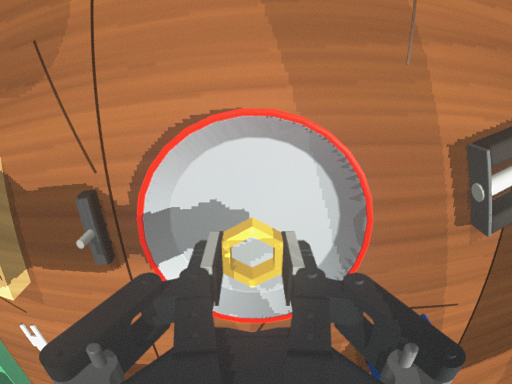

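View pics/scene6.png

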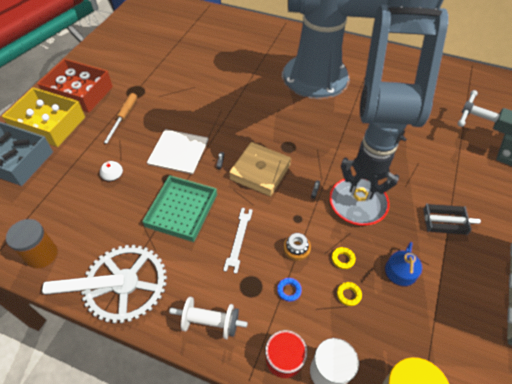

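```bash
python3 - <<'E'
from h import *
d=load("pics/wrist6.npz")
hs=cv2.cvtColor(d["img"],cv2.COLOR_RGB2HSV); m=((hs[...,0]<6)|(hs[...,0]>174))&(hs[...,1]>180)&(hs[...,2]>120)
yy,xx=np.nonzero(m); k=(yy<320)&(xx>120)&(xx<390); p=np.array([fcast(d,u,v,.018)[:2] for u,v in zip(xx[k],yy[k])])
A=np.c_[2*p,np.ones(len(p))]; c=np.linalg.lstsq(A,(p**2).sum(1),rcond=None)[0]; print(c[:2],np.sqrt(c[2]+c[0]**2+c[1]**2),len(p))
E
```

```text
[0.44838856 0.24774219] 0.07146571661995209 2923
```

```bash
python3 -m crank '[0.2,0,1,-20,0, 0.2,0,1,-26,0, 0.2,0,1,-29,0, 0.2,0,1,-29,0, 0.2,0,1,-30,0, 0.2,0,1,-30,0]' 35;
```

```text
t: 6.02
tcp_pos: [0.4483, 0.2472, 0.0295]
tool_rot: [0.018, 0.707, -0.018, 0.707]
force: [0.3, 0.1, -0.8]
finger_gap: 0.364
```

```bash
python3 -m crank '[0.2,0,0,-0.5,0, 0.2,0,0,-0.5,0, 0.2,0,0,-1,0, 0.2,0,0,-1,0]' 35;
```

```text
t: 6.52
tcp_pos: [0.4483, 0.2472, 0.0291]
tool_rot: [0.018, 0.707, -0.018, 0.707]
force: [-2.3, 0.2, 8.1]
finger_gap: 0.369
```

```bash
python3 -m crank '[0.2,0,0,0.5,0, 0.4,0,0,0.5,0, 0.5,0,0,0.5,0, 0.55,0,0,0.5,0, 0.55,0,0,5,0, 0.55,0,0,30,0, 0.55,0,0,60,0, 0.6,0,0,90,0]' 35; python3 - <<'E'
from h import *
from station import manip, viewer
for n in ("wrist",):
    d=viewer.snapshot(n); np.savez(f"pics/{n}7.npz",**d)
    im=d["img"]; cv2.imwrite(f"pics/{n}7.png",im[:,:,::-1])
s=manip.sense(); print(s["t"],s["tcp_pos"],s["force"],s["finger_gap"])
E
```

```text
t: 7.52
tcp_pos: [0.4479, 0.2471, 0.1193]
tool_rot: [0.018, 0.707, -0.018, 0.707]
force: [0.8, -0.6, -0.6]
finger_gap: 0.601
7.575 [0.44985071 0.24780185 0.12259485] [ 1.08149249 -0.3569615   0.94579818] 0.5971159392323019
```

View pics/wrist7.png

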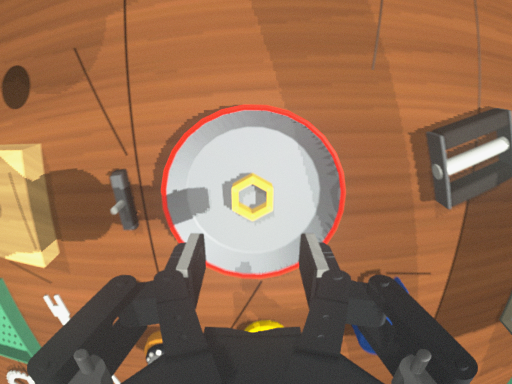

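```bash
python3 -m crank '[0.65,30,-17,0,0, 0.65,75,-42,0,0, 0.65,120,-67,0,0, 0.65,160,-90,0,0, 0.65,185,-104,0,0, 0.65,185,-104,0,0, 0.65,185,-104,-10,0, 0.65,185,-104,-10,0]' 35; python3 - <<'E'
from h import *
from station import manip, viewer
for n in ("wrist",):
    d=viewer.snapshot(n); np.savez(f"pics/{n}8.npz",**d)
    cv2.imwrite(f"pics/{n}8r.png",np.hstack([rect(d,(.634,.143),z,.04,400) for z in (.045,.022)])[:,:,::-1])
s=manip.sense(); print(s["t"],s["tcp_pos"],s["force"],s["finger_gap"])
E
```

```text
t: 8.57
tcp_pos: [0.6306, 0.144, 0.1068]
tool_rot: [0.017, 0.709, -0.017, 0.705]
force: [0.5, -0.5, -0.8]
finger_gap: 0.654
8.625 [0.63115628 0.14398958 0.10737754] [ 0.29164616 -0.6315105  -0.43244085] 0.6517558200721851
```

View pics/wrist8r.png

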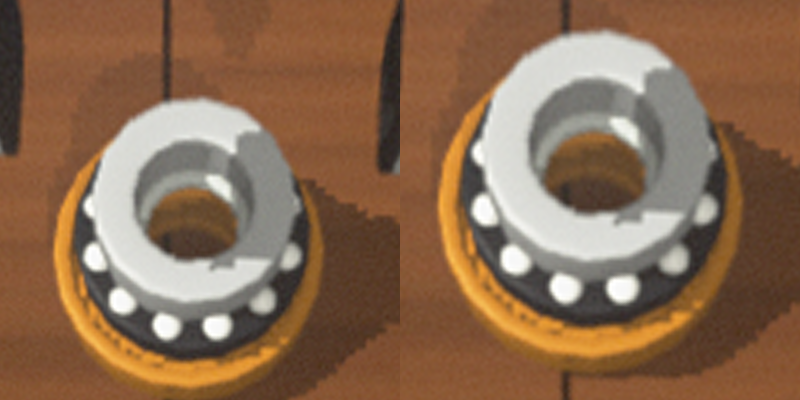

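```bash
python3 -m crank '[0.65,0,0,-25,0, 0.65,0,0,-45,0, 0.65,0,0,-51,0, 0.65,0,0,-51,0, 0.65,0,0,-51,0]' 35;
```

```text
t: 9.25
tcp_pos: [0.6337, 0.1432, 0.058]
tool_rot: [0.018, 0.706, -0.018, 0.707]
force: [0.2, 0.5, -0.2]
finger_gap: 0.649
```

```bash
python3 -m crank '[0.3,0,0,0,0, 0.3,0,0,0,0, 0.3,0,0,0,0]' 40;python3 -m crank '[0.3,0,0,1,0, 0.3,0,0,2,0, 0.3,0,0,8,0, 0.3,0,0,25,0, 0.3,0,0,50,0, 0.3,0,0,50,0, 0.3,0,0,50,0]' 40; python3 - <<'E'
from h import *
from station import manip, viewer
for n in ("wrist","scene"):
    d=viewer.snapshot(n); np.savez(f"pics/{n}9.npz",**d)
    im=d["img"];c=im[170:290,230:390] if n=="scene" else im[160:280,180:340]
    cv2.imwrite(f"pics/{n}9z.png",cv2.resize(c[:,:,::-1],None,fx=4,fy=4,interpolation=cv2.INTER_CUBIC))
s=manip.sense(); print(s["t"],s["tcp_pos"],s["force"],s["finger_gap"])
E
```

```text
t: 9.62
tcp_pos: [0.6338, 0.1432, 0.0586]
tool_rot: [0.018, 0.706, -0.018, 0.708]
force: [-0.8, 1.1, 5.6]
finger_gap: 0.472
t: 10.5
tcp_pos: [0.6329, 0.1431, 0.1074]
tool_rot: [0.018, 0.707, -0.018, 0.707]
force: [-0.4, -0.1, -1.2]
finger_gap: 0.472
10.6 [0.63241932 0.14309469 0.10648484] [ 0.03157535  0.39417645 -1.18182069] 0.47038910602284384
```

View pics/wrist9z.png

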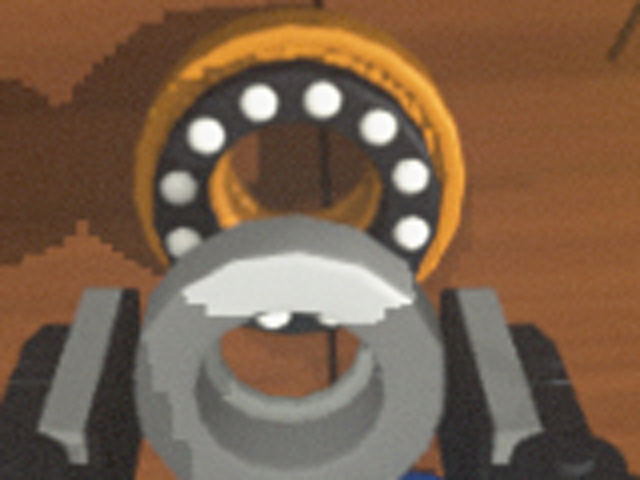

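View pics/scene9z.png

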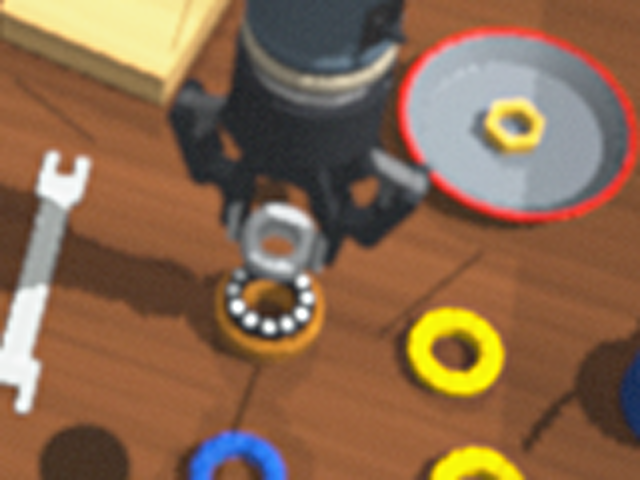

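```bash
python3 -m crank '[0.3,-15,-35,5,0, 0.3,-38,-90,5,0, 0.3,-62,-145,5,0, 0.3,-85,-200,5,0, 0.3,-108,-255,5,0, 0.3,-132,-310,0,0, 0.3,-155,-360,0,0, 0.3,-172,-401,-20,0, 0.3,-172,-401,-20,0, 0.3,-172,-401,-20,0]' 40; python3 - <<'E'
from h import *
from station import manip, viewer
for n in ("wrist",):
    d=viewer.snapshot(n); np.savez(f"pics/{n}10.npz",**d)
    cv2.imwrite(f"pics/{n}10.png",d["img"][:,:,::-1])
    cv2.imwrite(f"pics/{n}10r.png",rect(d,(.462,-.257),.008,.1,500)[:,:,::-1])
s=manip.sense(); print(s["t"],s["tcp_pos"],s["force"],s["finger_gap"])
E
```

```text
t: 11.85
tcp_pos: [0.4607, -0.2573, 0.0867]
tool_rot: [0.018, 0.707, -0.017, 0.706]
force: [-0.2, 0.0, -0.1]
finger_gap: 0.471
11.9 [ 0.46110605 -0.25683668  0.08707374] [-0.21891932 -0.42583088 -0.12949358] 0.466423062427312
```

View pics/wrist10.png

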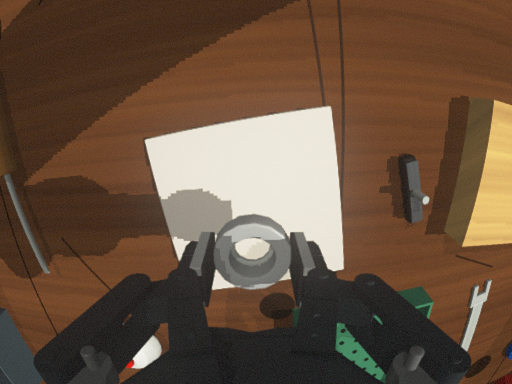

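View pics/wrist10r.png

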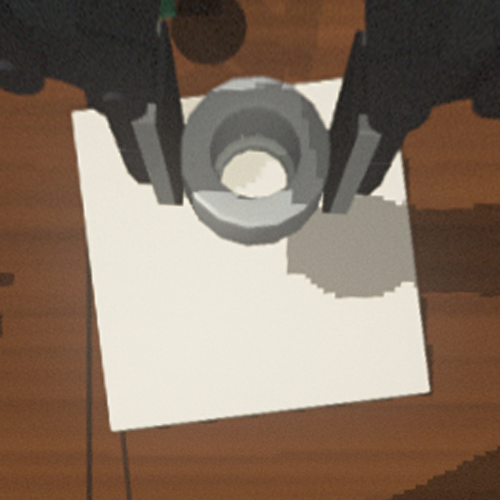

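```bash
python3 -m crank '[0.3,0,-0.5,-30,0, 0.3,0,-0.5,-42,0, 0.3,0,-0.5,-46,0, 0.3,0,-0.5,-47,0, 0.3,0,-0.5,-47,0, 0.3,0,-0.5,-47,0]' 40;python3 -m crank '[0.3,0,0,-1,0, 0.3,0,0,-1,0, 0.3,0,0,-1,0]'
```

```text
t: 12.65
tcp_pos: [0.4614, -0.2586, 0.0409]
tool_rot: [0.017, 0.707, -0.018, 0.707]
force: [-0.6, 0.6, -1.2]
finger_gap: 0.469
t: 13.02
tcp_pos: [0.4611, -0.2584, 0.0393]
tool_rot: [0.018, 0.707, -0.018, 0.707]
force: [0.2, 0.1, -1.0]
finger_gap: 0.469
```

```bash
python3 -m crank '[0.3,0,0,-1,0, 0.3,0,0,-1,0, 0.3,0,0,-1.5,0, 0.3,0,0,-1.5,0]'
```

```text
t: 13.52
tcp_pos: [0.4611, -0.2583, 0.0377]
tool_rot: [0.018, 0.707, -0.018, 0.707]
force: [0.1, 0.7, -0.9]
finger_gap: 0.47
```

```bash
python3 -m crank '[0.3,0,0,-0.5,0, 0.3,0,0,-0.5,0, 0.3,0,0,-1,0, 0.3,0,0,-1,0]'
```

```text
t: 14.02
tcp_pos: [0.4612, -0.2584, 0.0375]
tool_rot: [0.018, 0.707, -0.018, 0.707]
force: [-0.4, 0.2, 6.7]
finger_gap: 0.468
```

```bash
python3 -m crank '[0.3,0,0,0.5,0, 0.5,0,0,0.5,0, 0.62,0,0,0.5,0, 0.66,0,0,0.5,0, 0.66,0,0,6,0, 0.66,0,0,30,0, 0.66,0,0,60,0, 0.7,0,0,80,0, 0.7,0,0,80,0]' 35; python3 - <<'E'
from h import *
from station import manip, viewer
for n in ("wrist",):
    d=viewer.snapshot(n); np.savez(f"pics/{n}11.npz",**d)
    im=d["img"]; cv2.imwrite(f"pics/{n}11.png",im[:,:,::-1])
s=manip.sense(); print(s["t"],s["tcp_pos"],s["force"],s["finger_gap"])
E
```

```text
t: 15.15
tcp_pos: [0.462, -0.259, 0.1185]
tool_rot: [0.017, 0.706, -0.018, 0.708]
force: [0.7, 0.0, -0.3]
finger_gap: 0.7
15.2 [ 0.46140637 -0.25856696  0.11741559] [ 0.77092378  0.22417505 -0.06968015] 0.6990799838600857
```

View pics/wrist11.png

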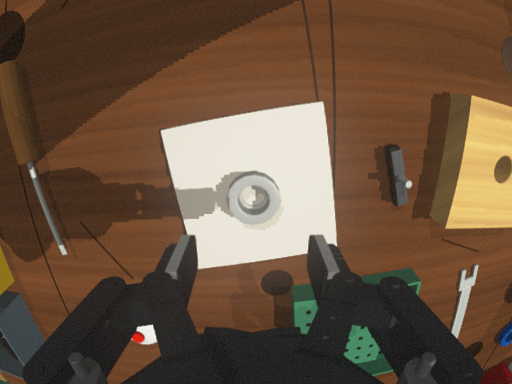

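```bash
python3 -m crank '[0.75,15,35,0,0, 0.75,38,90,0,0, 0.75,62,145,0,0, 0.75,85,200,0,0, 0.8,108,255,0,0, 0.8,132,310,0,0, 0.8,155,365,0,0, 0.8,172,401.5,-10,0, 0.8,172,401.5,-20,0, 0.8,172,401.5,-20,0]'; python3 - <<'E'
from h import *
from station import manip, viewer
for n in ("wrist",):
    d=viewer.snapshot(n); d=viewer.snapshot(n);np.savez(f"pics/{n}12.npz",**d)
    cv2.imwrite(f"pics/{n}12r.png",np.hstack([rect(d,(.634,.143),z,.04,400) for z in (.032,.022)])[:,:,::-1])
s=manip.sense(); print(s["t"],s["tcp_pos"],s["force"],s["finger_gap"])
E
```

```text
t: 16.45
tcp_pos: [0.6311, 0.1426, 0.0944]
tool_rot: [0.017, 0.709, -0.018, 0.705]
force: [-0.2, 0.9, 0.3]
finger_gap: 0.8
16.55 [0.63216039 0.14178307 0.09595156] [ 0.45552054 -1.22427647  0.38415365] 0.7994013802586656
```

View pics/wrist12r.png

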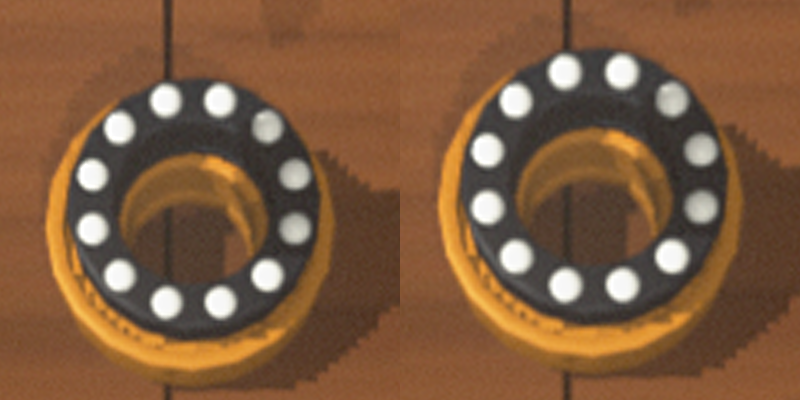

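```bash
python3 -m crank '[0.8,0.5,1,-25,0, 0.8,0.5,1,-42,0, 0.8,0.5,1,-49,0, 0.8,0.5,1,-49,0, 0.8,0.5,1,-49,0]';  python3 -m crank '[0.45,0,0,0,0, 0.45,0,0,0,0, 0.45,0,0,0,0, 0.45,0,0,0,0]' 40
```

```text
t: 17.18
tcp_pos: [0.6342, 0.1441, 0.0485]
tool_rot: [0.018, 0.706, -0.018, 0.707]
force: [-0.7, 0.4, 0.2]
finger_gap: 0.798
t: 17.68
tcp_pos: [0.6342, 0.1442, 0.0493]
tool_rot: [0.018, 0.706, -0.018, 0.707]
force: [-1.2, 0.5, 5.3]
finger_gap: 0.583
```

```bash
python3 -m crank '[0.4,0,0,1,0, 0.4,0,0,3,0, 0.4,0,0,8,0, 0.4,0,0,25,0, 0.4,0,0,50,0, 0.4,0,0,60,0, 0.4,0,0,60,0]' 40; python3 - <<'E'
from h import *
from station import manip, viewer
for n in ("wrist","scene"):
    d=viewer.snapshot(n); np.savez(f"pics/{n}13.npz",**d)
    im=d["img"];c=im[170:290,230:390] if n=="scene" else im[130:280,160:360]
    cv2.imwrite(f"pics/{n}13z.png",cv2.resize(c[:,:,::-1],None,fx=4,fy=4,interpolation=cv2.INTER_CUBIC))
s=manip.sense(); print(s["t"],s["tcp_pos"],s["force"],s["finger_gap"])
E
```

```text
t: 18.55
tcp_pos: [0.6343, 0.1442, 0.1092]
tool_rot: [0.018, 0.706, -0.018, 0.708]
force: [-0.7, 0.2, -0.7]
finger_gap: 0.573
18.65 [0.63319795 0.14411374 0.10749893] [-0.08839109  0.25704542 -1.78611978] 0.5805903727819782
```

View pics/wrist13z.png

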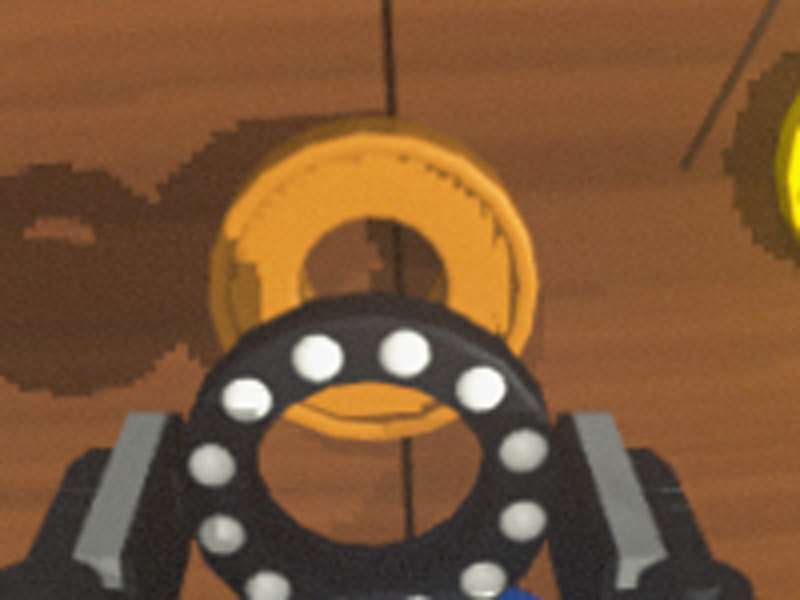

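View pics/scene13z.png

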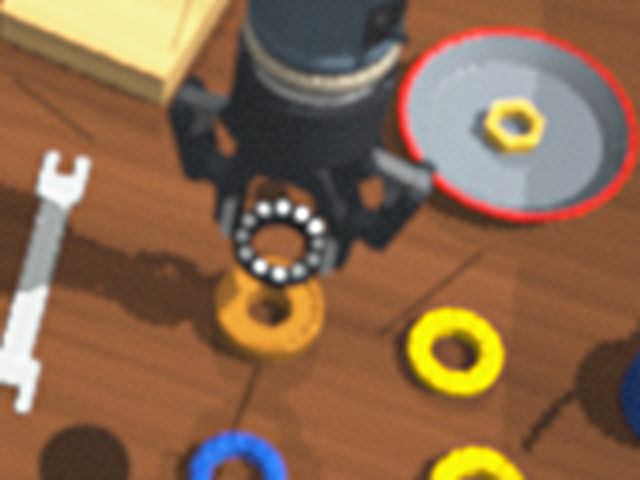

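```bash
python3 -m crank '[0.4,0,-30,5,0, 0.4,0,-80,5,0, 0.4,0,-135,5,0, 0.4,0,-190,5,0, 0.4,0,-245,0,0, 0.4,0,-285,0,0, 0.4,0,-302,-15,0, 0.4,0,-302,-15,0, 0.4,0,-302,-15,0]' 40; python3 - <<'E'
from h import *
from station import manip, viewer
for n in ("wrist","top"):
    d=viewer.snapshot(n); np.savez(f"pics/{n}14.npz",**d)
    cv2.imwrite(f"pics/{n}14.png",d["img"][:,:,::-1])
    if n=="wrist": cv2.imwrite(f"pics/{n}14r.png",rect(d,(.634,-.158),.026,.1,500)[:,:,::-1])
s=manip.sense(); print(s["t"],s["tcp_pos"],s["force"],s["finger_gap"])
E
```

```text
t: 19.77
tcp_pos: [0.633, -0.1558, 0.0919]
tool_rot: [0.018, 0.708, -0.017, 0.706]
force: [-0.6, -0.2, -0.1]
finger_gap: 0.579
19.875 [ 0.63368686 -0.15579962  0.09276168] [-1.08775233 -0.52945274 -1.78737081] 0.5750228528212604
```

View pics/wrist14.png

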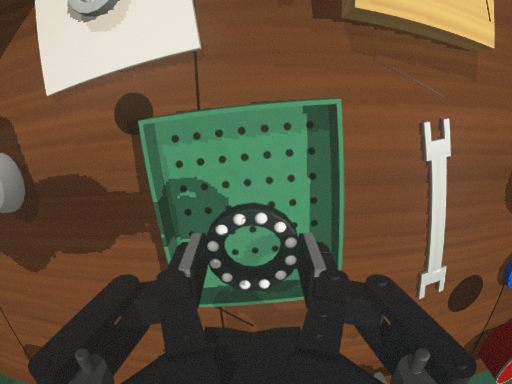

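View pics/wrist14r.png

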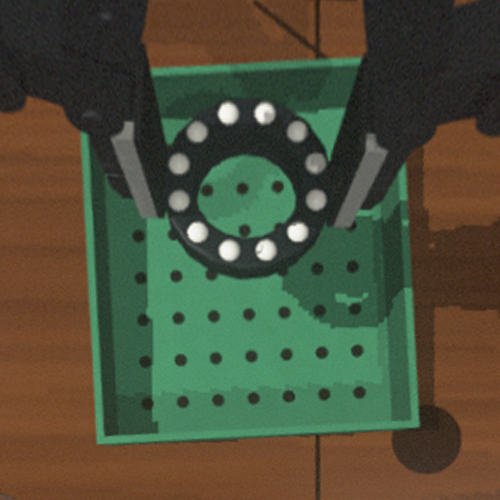

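```bash
python3 -m crank '[0.4,0.5,-2,-30,0, 0.4,0.5,-2,-50,0, 0.4,0.5,-2,-56,0, 0.4,0.5,-2,-57,0, 0.4,0.5,-2,-57,0, 0.4,0.5,-2,-57,0]' 40;python3 -m crank '[0.4,0,0,-0.5,0, 0.4,0,0,-1,0, 0.4,0,0,-1,0]'
```

```text
t: 20.62
tcp_pos: [0.6347, -0.1601, 0.0367]
tool_rot: [0.017, 0.706, -0.018, 0.707]
force: [-0.6, -0.4, -0.1]
finger_gap: 0.576
t: 21.0
tcp_pos: [0.6341, -0.1599, 0.0348]
tool_rot: [0.018, 0.707, -0.018, 0.707]
force: [0.3, -0.6, -0.9]
finger_gap: 0.577
```

Correct y by +2 and feel down.

```bash
python3 -m crank '[0.4,0,2,0,0, 0.4,0,2,-0.5,0, 0.4,0,2,-1,0, 0.4,0,2,-1,0]';python3 -m crank '[0.4,0,0,-0.5,0, 0.4,0,0,-1,0, 0.4,0,0,-1,0]'
```

```text
t: 21.5
tcp_pos: [0.6341, -0.1578, 0.0337]
tool_rot: [0.018, 0.707, -0.018, 0.707]
force: [0.2, -0.0, -0.4]
finger_gap: 0.572
t: 21.88
tcp_pos: [0.6342, -0.1579, 0.0334]
tool_rot: [0.018, 0.707, -0.018, 0.707]
force: [-1.5, 0.6, 4.9]
finger_gap: 0.574
```

```bash
python3 -m crank '[0.4,0,0,0.5,0, 0.65,0,0,0.5,0, 0.75,0,0,0.5,0, 0.75,0,0,0.5,0, 0.75,0,0,6,0, 0.75,0,0,30,0, 0.75,0,0,60,0, 0.8,0,0,90,0, 0.8,0,0,90,0]'; python3 - <<'E'
from h import *
from station import manip, viewer
for n in ("wrist",):
    d=viewer.snapshot(n); np.savez(f"pics/{n}15.npz",**d)
    im=d["img"]; cv2.imwrite(f"pics/{n}15.png",im[:,:,::-1])
s=manip.sense(); print(s["t"],s["tcp_pos"],s["force"],s["finger_gap"])
E
```

```text
t: 23.0
tcp_pos: [0.6361, -0.1586, 0.1259]
tool_rot: [0.017, 0.705, -0.018, 0.709]
force: [0.5, -0.4, -0.3]
finger_gap: 0.801
23.05 [ 0.63482347 -0.15811502  0.1240923 ] [ 0.11818318  0.08575307 -0.16133898] 0.801461372771753
```

View pics/wrist15.png

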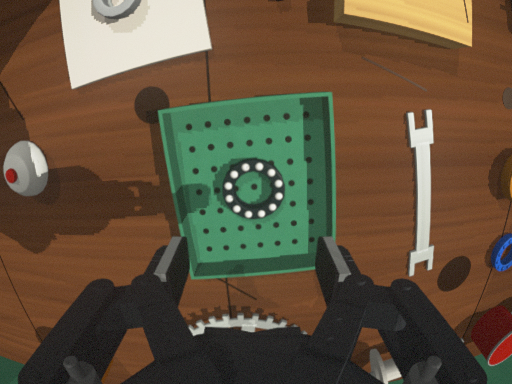

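```bash
python3 -m crank '[0.9,0,30,0,0, 0.95,0,80,0,0, 1,0,135,0,0, 1,0,190,0,0, 1,0,245,0,0, 1,0,285,0,0, 1,0,302,0,0, 1,0,302,0,0, 1,0,302,0,0]'; python3 - <<'E'
from h import *
from station import manip, viewer
for n in ("wrist",):
    d=viewer.snapshot(n); d=viewer.snapshot(n);np.savez(f"pics/{n}16.npz",**d)
    cv2.imwrite(f"pics/{n}16r.png",np.hstack([rect(d,(.634,.143),z,.04,400) for z in (.022,.019)])[:,:,::-1])
s=manip.sense(); print(s["t"],s["tcp_pos"],s["force"],s["finger_gap"])
E
```

```text
t: 24.18
tcp_pos: [0.6341, 0.1426, 0.1223]
tool_rot: [0.018, 0.707, -0.018, 0.707]
force: [0.5, -0.4, -0.6]
finger_gap: 1.001
24.275 [0.63438164 0.14232319 0.12265721] [-0.30534238  0.36786217 -0.46402476] 1.0042539139890931
```

View pics/wrist16r.png

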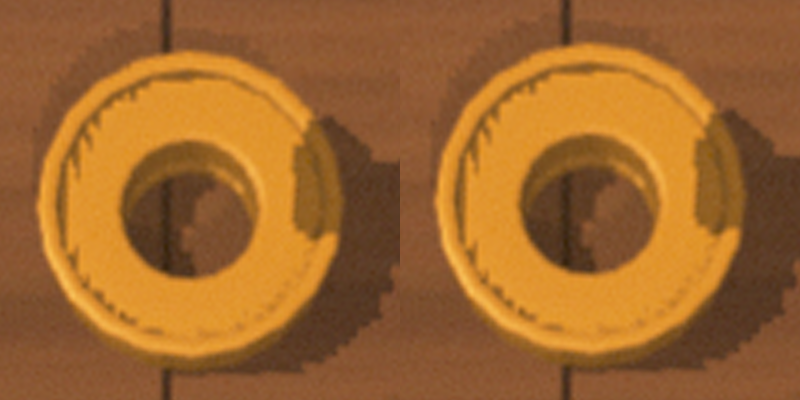

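```bash
python3 -m crank '[1,-0.8,1.2,-30,0, 1,-0.8,1.2,-60,0, 1,-0.8,1.2,-82,0, 1,-0.8,1.2,-92,0, 1,-0.8,1.2,-94,0, 1,-0.8,1.2,-94,0, 1,-0.8,1.2,-94,0]';  python3 -m crank '[0.6,0,0,0,0, 0.6,0,0,0,0, 0.6,0,0,0,0, 0.6,0,0,0,0]' 50
```

```text
t: 25.15
tcp_pos: [0.6341, 0.1455, 0.0298]
tool_rot: [0.018, 0.706, -0.018, 0.708]
force: [-0.0, -0.8, 0.2]
finger_gap: 1.0
t: 25.65
tcp_pos: [0.6339, 0.1454, 0.0301]
tool_rot: [0.017, 0.706, -0.017, 0.707]
force: [-0.2, 0.6, 5.0]
finger_gap: 0.691
```

```bash
python3 -m crank '[0.5,0,0,1,0, 0.5,0,0,3,0, 0.5,0,0,10,0, 0.5,0,0,30,0, 0.5,0,0,60,0, 0.5,0,0,75,0, 0.5,0,0,75,0]' 50; python3 - <<'E'
from h import *
from station import manip, viewer
for n in ("wrist",):
    d=viewer.snapshot(n); np.savez(f"pics/{n}17.npz",**d)
    cv2.imwrite(f"pics/{n}17.png",d["img"][:,:,::-1])
s=manip.sense(); print(s["t"],s["tcp_pos"],s["force"],s["finger_gap"])
E
```

```text
t: 26.52
tcp_pos: [0.6344, 0.1455, 0.1059]
tool_rot: [0.018, 0.706, -0.017, 0.708]
force: [-0.1, -0.7, -1.4]
finger_gap: 0.696
26.575 [0.63352121 0.14536786 0.10454034] [-0.19883669  0.65030588 -1.01075148] 0.6963516958615219
```

View pics/wrist17.png

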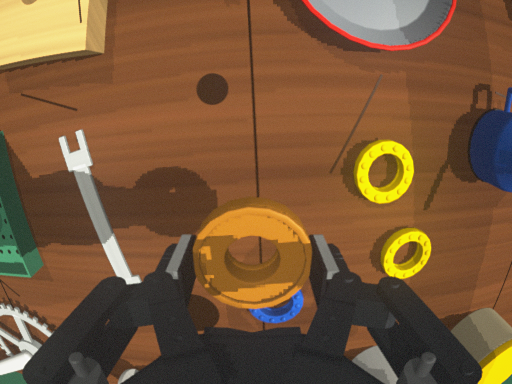

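```bash
python3 -m crank '[0.5,-20,-25,5,0, 0.5,-55,-65,5,0, 0.5,-90,-110,5,0, 0.5,-120,-150,5,0, 0.5,-130,-165,0,0, 0.5,-130,-165,0,0, 0.5,-130,-165,0,0, 0.5,-130,-165,0,0]' 50; python3 - <<'E'
from h import *
from station import manip, viewer
for n in ("wrist",):
    d=viewer.snapshot(n); np.savez(f"pics/{n}18.npz",**d)
    cv2.imwrite(f"pics/{n}18.png",d["img"][:,:,::-1])
    cv2.imwrite(f"pics/{n}18r.png",rect(d,(.4435,-.0195),.03,.07,500)[:,:,::-1])
s=manip.sense(); print(s["t"],s["tcp_pos"],s["force"],s["finger_gap"])
E
```

```text
t: 27.58
tcp_pos: [0.5044, -0.0187, 0.1038]
tool_rot: [0.017, 0.707, -0.017, 0.707]
force: [0.2, -0.2, -1.7]
finger_gap: 0.693
27.625 [ 0.50420641 -0.01875389  0.10380066] [-1.05517672  0.60512964 -0.72719172] 0.694365792442922
```

View pics/wrist18.png

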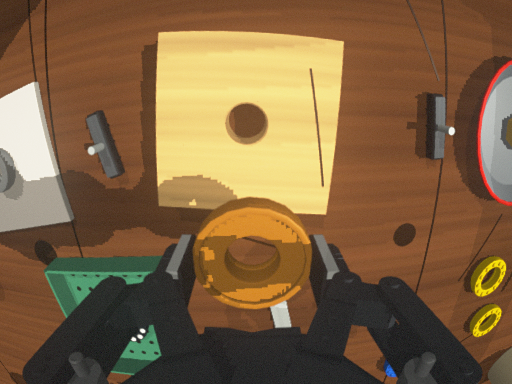

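View pics/wrist18r.png

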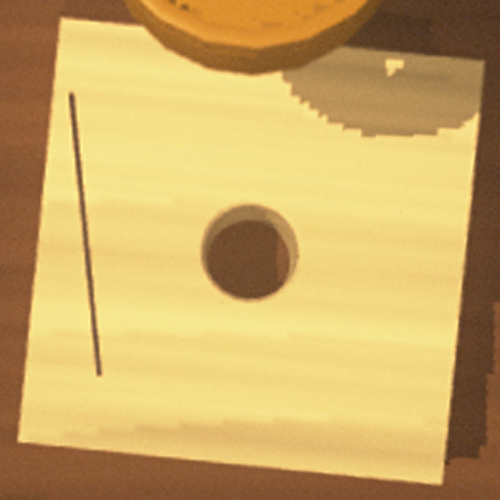

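```bash
python3 - <<'E'
from h import *
d=load("pics/wrist18.npz")
cv2.imwrite("pics/w18c.png",np.hstack([rect(d,(.5042,-.0188),z,.04,400) for z in (.0957,.0927)])[:,:,::-1])
E
```

```text
(no output)
```

View pics/w18c.png

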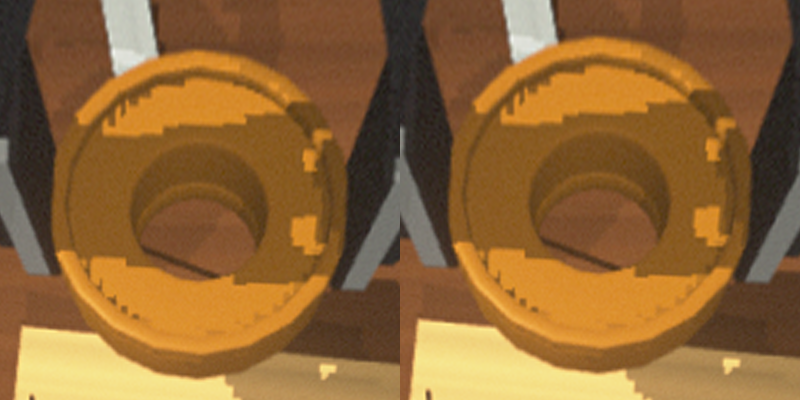

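```bash
python3 -m crank '[0.5,-30,-1,0,0, 0.5,-52,-1,0,0, 0.5,-61,-1,-8,0, 0.5,-61,-1,-22,0, 0.5,-61,-1,-34,0, 0.5,-61,-1,-38,0, 0.5,-61,-1,-39,0, 0.5,-61,-1,-39,0, 0.5,-61,-1,-39,0]' 50; python3 - <<'E'
from h import *
from station import manip, viewer
for n in ("wrist","top","scene"):
    d=viewer.snapshot(n); np.savez(f"pics/{n}19.npz",**d)
    if n=="wrist":cv2.imwrite(f"pics/{n}19.png",d["img"][:,:,::-1])
    if n=="wrist":cv2.imwrite("pics/w19r.png",rect(d,(.443,-.0198),.03,.08,500)[:,:,::-1])
s=manip.sense(); print(s["t"],s["tcp_pos"],s["force"],s["finger_gap"])
E
```

```text
t: 28.75
tcp_pos: [0.4426, -0.0207, 0.0651]
tool_rot: [0.018, 0.707, -0.018, 0.707]
force: [-0.5, -0.5, -0.7]
finger_gap: 0.695
28.9 [ 0.44246664 -0.02073631  0.06504567] [ 0.33996182 -0.2202258  -0.89670322] 0.6928023878773054
```

View pics/w19r.png

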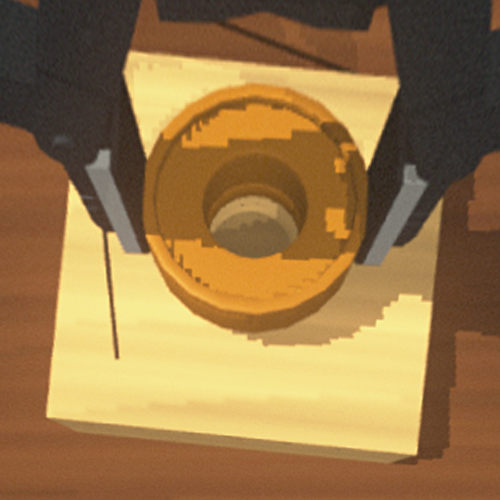

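```bash
python3 -m crank '[0.5,1,1,-2,0, 0.5,1,1,-3.5,0, 0.5,1,1,-4,0, 0.5,1,1,-4,0]' 50;  python3 -m crank '[0.5,0,0,-0.5,0, 0.5,0,0,-1,0, 0.5,0,0,-1,0]' 50
```

```text
t: 29.4
tcp_pos: [0.4433, -0.0196, 0.0607]
tool_rot: [0.018, 0.707, -0.018, 0.707]
force: [-1.3, 0.8, -0.8]
finger_gap: 0.693
t: 29.78
tcp_pos: [0.4434, -0.0197, 0.06]
tool_rot: [0.018, 0.707, -0.018, 0.707]
force: [-0.5, 0.3, 2.1]
finger_gap: 0.692
```

```bash
python3 -m crank '[0.65,0,0,0,0, 0.8,0,0,0,0, 0.9,0,0,0,0, 0.95,0,0,0,0, 0.95,0,0,6,0, 0.95,0,0,30,0, 0.95,0,0,60,0, 0.95,0,0,100,0, 0.95,0,0,100,0, 0.95,0,0,100,0]'; python3 - <<'E'
from h import *
from station import manip, viewer
for n in ("wrist","top","scene"):
    d=viewer.snapshot(n); np.savez(f"pics/{n}20.npz",**d)
    cv2.imwrite(f"pics/{n}20.png",d["img"][:,:,::-1])
    if n=="wrist":cv2.imwrite("pics/w20r.png",np.hstack([rect(d,(.443,-.0198),z,.07,400) for z in (.03,.052)])[:,:,::-1])
s=manip.sense(); print(s["t"],s["tcp_pos"],s["force"],s["finger_gap"])
E
```

```text
t: 31.02
tcp_pos: [0.443, -0.0195, 0.1598]
tool_rot: [0.018, 0.707, -0.018, 0.707]
force: [-0.5, 0.1, -0.1]
finger_gap: 0.95
31.175 [ 0.44259014 -0.01946162  0.15887772] [-0.61560651 -0.50118155 -0.24496601] 0.9474475473777705
```

View pics/w20r.png

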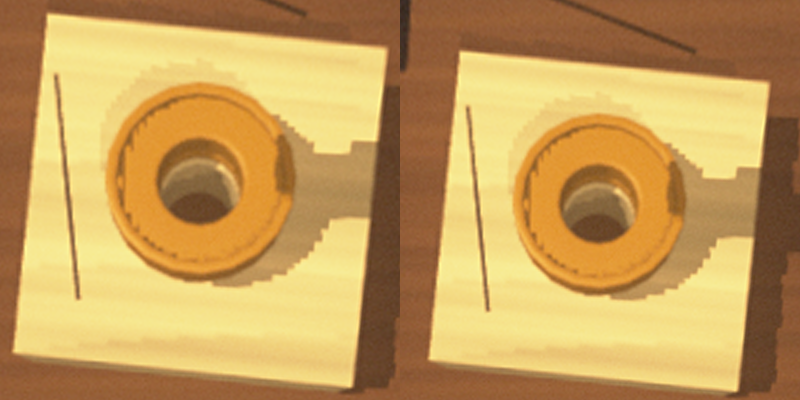

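View pics/scene20.png

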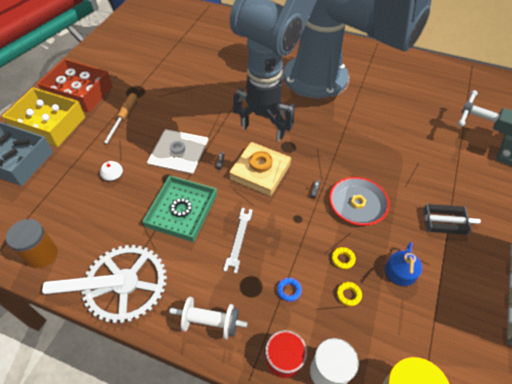

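```bash
python3 -m crank '[0.95,30,0,20,0, 0.95,70,0,40,0, 0.95,87,0,50,0, 0.95,87,0,50,0, 0.95,87,0,50,0]'; python3 - <<'E'
from h import *
from station import manip, viewer
for n in ("wrist","top"):
    d=viewer.snapshot(n); np.savez(f"pics/{n}21.npz",**d)
    cv2.imwrite(f"pics/{n}21.png",d["img"][:,:,::-1])
    if n=="wrist":cv2.imwrite("pics/w21r.png",np.hstack([rect(d,(.443,-.0198),z,.07,400) for z in (.03,.052)])[:,:,::-1]); print(d["origin"])
s=manip.sense(); print(s["t"],s["tcp_pos"])
E
```

```text
t: 31.8
tcp_pos: [0.5284, -0.0193, 0.2083]
tool_rot: [0.018, 0.708, -0.017, 0.705]
force: [-0.0, -0.3, 0.0]
finger_gap: 0.949
[ 0.4470016  -0.01531994  0.32544244]
31.9 [ 0.52850734 -0.0193733   0.2086164 ]
```

View pics/w21r.png

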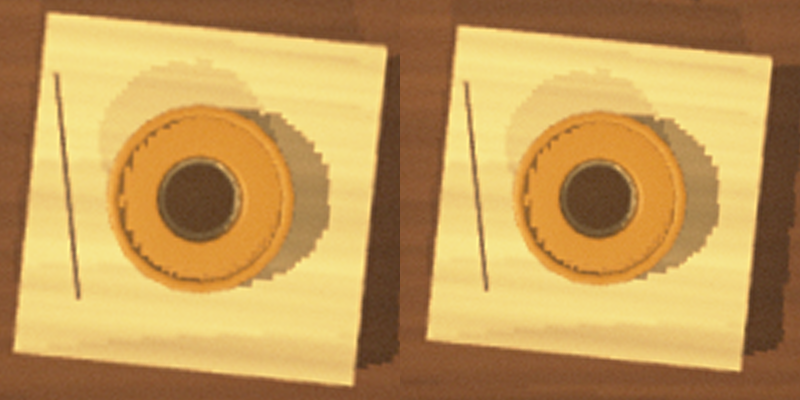

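View pics/wrist21.png

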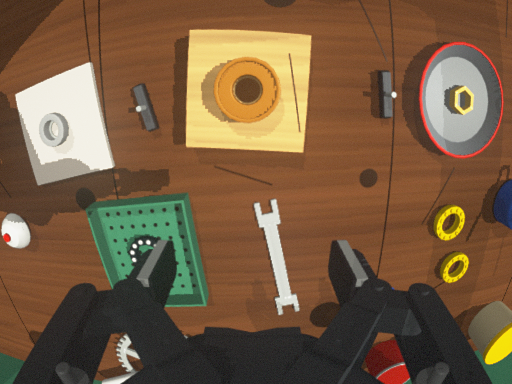

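```bash
python3 - <<'E'
from station import workorder
print(workorder.sign_off())
E
```

```text
the job is handed in; nothing more can be done
None
```

I took the stack apart in the order asked and handed it in at about 32 s. The nut is in the red-rimmed dish, the cone on the tile, the cage in the pan, and the cup on the drift block. I lowered each part until the wrist sensed light contact (2 to 8 N), let go, and backed away.

The last pictures show all four parts flat, right way up and centred by eye:

- **Cup:** a near-overhead view shows its bore concentric with the hole in the block, within about 0.5 mm.
- **Leave-alone items:** the oil can, bell and coloured rings show no visible change from the first picture. I judged that by eye and did not measure it.

- **Fingertips:** they rested lightly (about 5 N) when closing on each part, which disturbed nothing visible.
- **Pan:** I went about 2 mm too far sideways above it and corrected before release.
- **Camera estimates:** they differed by 1 to 2 mm for most parts and places, and by up to about 7 mm in the slanted scene view. I went by the close wrist view and the measured tool position.

No check failed.

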